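Snap the airtight box's seam shut and lock its lever

ROBOT

A 6-joint arm with a two-finger parallel gripper is mounted at the origin on the work surface. World frame = base frame: x ahead of the robot, y to its left, z up, the work surface at z = 0. Lengths are in m, angles in rad, forces in N, time in s.
With the tool pointing down it reaches from about 0.35 to 0.775 m from the base axis. Payload 5.5 kg.
Tool frame: the origin (TCP) lies between the finger pads; the fingertips stand 8 mm ahead of it and the grasp point (between the pads) lies 11 mm behind it; z points along the fingers, y is the line along which they close (so a half turn about z gives the same grasp; the last joint's range is limited). The gripper opens to 85 mm and grips with 20 to 120 N. Pads are 22 mm wide; open, the fingers measure 114 mm over their backs; the gripper's body (76 mm by 85 mm) begins 54 mm behind the grasp point. The pads swing forward as they close: fully open they stand 13 mm farther back than shut.
Start: joints at [1.164, 0.313, 0.046, 1.304, 0, 1.431], TCP at [0.152, 0.555, 0.239] pointing down, gripper open.
Joint ranges: [-2.76, 2.76], [-0.86, 1.69], [-1.03, 1.26], [-2.2, 2.34], [-1.47, 1.5], [-3.14, 3.14]. Speed limits (rad/s): [2.57, 2.57, 3.14, 3.14, 3.14, 3.14].

INTERFACE

Orientations are given as a unit quaternion [w, x, y, z].
In Python, from workcell import env gives the robot as it stands.
- The arm moves only by the tool move_arm, never from a script. Its argument "moves" is one flat list of numbers, 5 for each row, row after row: the shift along the world's x, y, z in m, then the turn about the world's z in rad, then the finger opening in m, from 0 to 0.0854. A call has 1 to 12 rows; each row is the pose to reach, as a shift and turn from the pose commanded when the call began; what a row does not reach only later rows make up. A row lasts 1/12 s, in which the tool goes at most 41.7 mm and 7.16 degrees, less where a joint would pass 70% of its speed; a pose out of reach is approached as far as the arm can. A call with a gripper value outside its range is refused whole. The fingers move at their own pace and stop on an object; "newtons" is the grip in N (left out, the last holds). Time passes only in rows, so rows that repeat a pose let the fingers close. It gives the time, the measured TCP pose, the force, the opening and the grip force at its end, in the units of the state.
- env.get_state(): the state, without advancing time (a new reading comes with each control period).
- env.read_camera(name): name is "scene" or "top" or "wrist"; returns a dict with "pixels" (420x560x3 uint8, red, green, blue), "camera_matrix" (3x3 intrinsics, pixels), "rvec" (rotation vector, rad) and "tvec" (3), from world to camera coordinates, as OpenCV has them. Camera axes: x right, y down, z forward; pixel columns grow to the right and rows downward; lengths in m; the calibration is good to about 2 mm. A picture is of the moment at which its call begins. There is no depth.
- env.hand_in(): hands the job in; it is judged then, once.
The state is a dict: "clock": time; "joint_pos": joint angles; "qvel": joint speeds; "tau": joint torques, N m; "tcp_pos": TCP position; "orientation": TCP orientation; "wrist_force": force on the tool from outside, world axes, zero at the start; "ft_torque": the same for the moment, N m; "finger_gap": finger opening in m; "grip_force": force on a finger pad.
Only numpy, scipy, OpenCV 4.12 (cv2) and the standard library are available. Lean on these libraries where they do the work, as an engineer would, in place of code of your own. Each camera call takes 0.05 s, during which the arm holds its last target. There are 200 camera calls.

TASK

Close up the airtight box: take the wooden press stick from its fork and run its round nose slowly along the lid's seam in one unbroken pass, from the start pad round the corner to the end pad, so that all six snap flaps lie down flat. Then, with the stick, fold the upright lever on the lid over until it lies flat, and hang the stick back in its fork. Press gently (under 25 N), never touch the box with the gripper, and leave the other things where they are.

Things in the scene. Friction and masses are not known exactly. Their poses are not given: they have to be found in the camera images.
- box: airtight box, clear body, white lid, 150 mm (its x) by 240 mm (its y) by 92 mm high, fixed, elsewhere each time, turned up to 0.3 rad. Origin: centre of its underside, z up; lid top at z = 92 mm. The seam, an 18 mm wide channel in the lid, runs along the near edge (x = -55 mm), then along the left edge (y = +100 mm), with a flat pad 18 mm square level with the lid at start, corner and end
- seam_start (a point): centre of the start pad, on its surface (box frame -55, -100, 92 mm). From here to the corner lie flaps 1 to 4, then flaps 5 and 6 to the end: grey, 44 mm long, 14 mm wide, in a row in the channel, each hinged level with the lid at its end nearer the start and 7 mm proud at its other end, so a nose travelling from start to end at the lid's height rides each one down
- seam_corner (a point): centre of the corner pad, on its surface (box frame -55, 100, 92 mm)
- seam_end (a point): centre of the end pad, on its surface (box frame 55, 100, 92 mm)
- flap1 (a joint): tilt of snap flap 1 (counted from the start; near edge), rad: 0 = fully up, 0.16 = level with the lid (its stop); it stays where it is pressed to; counts as down above 0.105
- flap2 (a joint): tilt of snap flap 2 (counted from the start; near edge), rad: 0 = fully up, 0.16 = level with the lid (its stop); it stays where it is pressed to; counts as down above 0.105
- flap3 (a joint): tilt of snap flap 3 (counted from the start; near edge), rad: 0 = fully up, 0.16 = level with the lid (its stop); it stays where it is pressed to; counts as down above 0.105
- flap4 (a joint): tilt of snap flap 4 (counted from the start; near edge), rad: 0 = fully up, 0.16 = level with the lid (its stop); it stays where it is pressed to; counts as down above 0.105
- flap5 (a joint): tilt of snap flap 5 (counted from the start; left edge), rad: 0 = fully up, 0.16 = level with the lid (its stop); it stays where it is pressed to; counts as down above 0.105
- flap6 (a joint): tilt of snap flap 6 (counted from the start; left edge), rad: 0 = fully up, 0.16 = level with the lid (its stop); it stays where it is pressed to; counts as down above 0.105
- lever (a joint): fold of the lever, rad: 0 = upright (1.2 rad up from flat, leaning towards the box's +y), 1.2 = flat; starts between 0 and 0.3; it turns about an axis along the box's x and folds over towards the box's +y; a stiff hinge (about 0.06 N m) holds it wherever it is left
- lever_hinge (a point): middle of the lever's hinge axis, 5 mm above the lid's top (box frame 20, -50, 97 mm). The lever is a grey plastic paddle 65 mm long from the hinge, 30 mm wide, 6 mm thick, centred on the hinge axis
- tray: black rubber mat tray 260 mm (x) by 170 mm (y) by 4 mm, rim 10 mm, fixed, elsewhere each time. Origin: centre of its underside. It carries a wooden forked rest 72 mm high: two level prongs along the tray's x (tray x -63 to -1 mm), 14 mm wide, 20 mm apart, slot open towards -x, closed by a post at +x; nothing of it is higher than the prongs
- fork_seat (a point): where the stick hangs: middle of the slot at the height of the prongs' top faces (tray frame -30, 35, 72 mm)
- stick: wooden press stick hanging upright, 131 mm long, about 90 g. Origin: lowest point of its round nose, z up to the handle. Nose (half ball) and shaft 14 mm in diameter; collar 34 mm in diameter, z = 60 to 66 mm, its underside rests on the prongs; square handle 24 by 24 mm, z = 66 to 131 mm, sides along its x and y; grip it from above at z = 100 mm
- nose (a point): lowest point of the stick's round nose (the stick's origin)
- stick_collar (a point): centre of the underside of the stick's collar, 60 mm above the nose
- jar: glass jar with sealed lid, 90 mm diameter, 140 mm high; bystander, origin under its centre
- tongs: steel serving tongs lying flat, 230 mm long; bystander
- spatula: wooden spatula, 220 mm long, lying along the tray at its right side; bystander
- tin: small round tin, 60 mm diameter, 50 mm high; bystander
- pot: terracotta pot, 110 mm diameter, 100 mm high; bystander
- mug: white mug, 80 mm diameter, 90 mm high; bystander
- flask: grey drinking bottle, 64 mm diameter, 170 mm high; bystander

How it is judged:
By the outcome, as a careful person would: the job done as asked, in the order asked, and still so for the second after the job is handed in, with the robot touching nothing.
It also fails if it takes over 67 s, if anything falls off the work surface, if the arm or the gripper's body presses on something with over 40 N, if the wrist force passes 120 N, or if a joint passes its speed limit or range.

## Working session

There is one attempt and no reset: what is moved stays moved. The work goes in short steps, Python scripts to look and compute and a tool call to move; the robot and the scene stay as the last step left them, time stands still between calls to the robot, and variables do not carry over. Pictures are saved under pics/ and viewed, at most 16 in all, crops included, and the job is handed in when it is done.

Besides the shell and the picture viewer there is one more tool, called after ">>>" in YAML: its name, and indented under it one key for each argument. move_arm: Moves the arm, as the interface text tells. Its arguments: {"type":"object","properties":{"moves":{"type":"array"},"newtons":{"type":"number"}},"required":["moves"]}

```bash
mkdir -p pics; ls
cat > h.py <<'E'
import numpy as np, cv2
from workcell import env
def cam(n):
    c=env.read_camera(n); R=cv2.Rodrigues(np.array(c["rvec"],float))[0]
    return c["pixels"],np.array(c["camera_matrix"],float),R,np.array(c["tvec"],float).ravel()
def ray(c,uv,z):
    _,K,R,t=c; d=R.T@np.linalg.inv(K)@np.array([uv[0],uv[1],1.]); o=-R.T@t
    return o+d*(z-o[2])/d[2]
def proj(c,p):
    _,K,R,t=c; q=K@(R@np.array(p)+t); return q[:2]/q[2]
E
python3 - <<'E'
from h import *
for n in ("top","scene"):
    c=cam(n); cv2.imwrite(f"pics/{n}0.png",cv2.cvtColor(c[0],cv2.COLOR_RGB2BGR)); print(n,-c[2].T@c[3],c[1][0,0])
    np.savez(f"{n}0.npz",p=c[0],K=c[1],R=c[2],t=c[3])
print(env.get_state())
E
```

```text
pics
top [0.38467073 0.04557293 1.31691957] 437.04834173152415
scene [ 1.22990854 -0.05456038  0.84973799] 408.77123652291095
{'clock': 0.1, 'joint_pos': array([1.16438238e+00, 3.13919761e-01, 4.51302711e-02, 1.30360349e+00,
       9.98539180e-06, 1.43118112e+00]), 'qvel': array([ 0.00014878, -0.00124544,  0.00165377, -0.00139046, -0.00150045,
        0.00096729]), 'tau': array([ 3.78769822e-03, -4.81727707e+01,  2.99242902e+01,  1.28072957e-02,
       -1.02023635e-04,  9.72837000e-06]), 'tcp_pos': array([0.15144097, 0.55425811, 0.23851659]), 'orientation': array([-2.20064489e-04,  1.33004036e-01,  9.91115175e-01, -7.67410372e-04]), 'wrist_force': array([0.32690875, 0.14388759, 0.33241898]), 'ft_torque': array([ 0.03324072, -0.01757163,  0.00161884]), 'grip_force': 0.0, 'finger_gap': 0.08540009371859301}
```

View pics/top0.png

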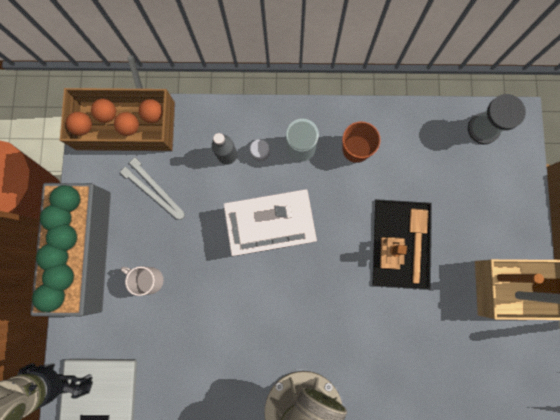

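View pics/scene0.png

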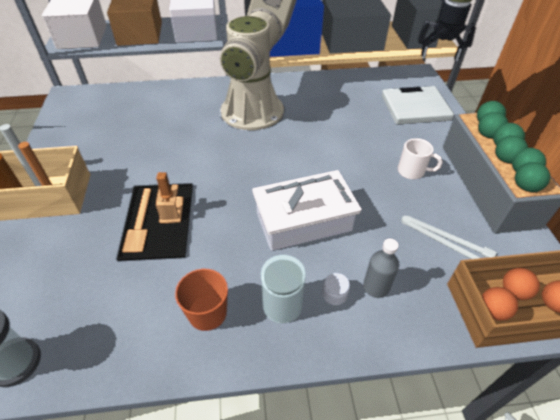

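The top view shows the box lid around (270,222), its seam along the bottom and left edges and its lever near (275,213). The tray is around (402,245), with the fork and stick near (395,252). The scene view agrees: box (305,208), stick (165,195).

Run:
```python
from h import *
d=np.load("top0.npz"); c=(d["p"],d["K"],d["R"],d["t"]); im=c[0]
hsv=cv2.cvtColor(im,cv2.COLOR_RGB2HSV)
def big(m,roi):
    z=np.zeros_like(m); x0,y0,x1,y1=roi; z[y0:y1,x0:x1]=m[y0:y1,x0:x1]
    return max(cv2.findContours(z,0,2)[0],key=cv2.contourArea)
m=((hsv[...,2]>170)&(hsv[...,1]<60)).astype(np.uint8)
k=big(cv2.morphologyEx(m,3,np.ones((9,9))),(210,180,330,265))
W=np.array([ray(c,p[0],.092)[:2] for p in k],np.float32)
r=cv2.minAreaRect(W); print("lid",r, cv2.boxPoints(r).tolist())
m=(hsv[...,2]<45).astype(np.uint8)
k=big(cv2.morphologyEx(m,3,np.ones((5,5))),(360,190,445,300))
W=np.array([ray(c,p[0],.010)[:2] for p in k],np.float32)
r=cv2.minAreaRect(cv2.convexHull(W)); print("tray",r,cv2.boxPoints(r).tolist())
a=cv2.resize(im[185:260,215:325],None,fx=5,fy=5,interpolation=2)[:, :]
b=cv2.resize(im[225:280,365:425],None,fx=4,fy=4,interpolation=2)
o=np.zeros((600,560,3),np.uint8); o[:375,:550]=a; o[378:598,:240]=b
s=np.load("scene0.npz")["p"]; e=cv2.resize(s[165:230,135:200],None,fx=3.3,fy=3.3,interpolation=2); o[378:378+e.shape[0],260:260+e.shape[1]]=e
cv2.imwrite("pics/z1.png",o[...,::-1])
```

```text
lid ((0.5306963920593262, 0.10009405016899109), (0.15212562680244446, 0.24181899428367615), 10.333696365356445) [[0.43417853116989136, 0.20539815723896027], [0.47755616903305054, -0.032498471438884735], [0.627214252948761, -0.005210056900978088], [0.5838366150856018, 0.2326865792274475]]
tray ((0.47905901074409485, -0.29108813405036926), (0.16744749248027802, 0.2537323832511902), 87.06945037841797) [[0.34807831048965454, -0.36821630597114563], [0.6014788746833801, -0.3811884820461273], [0.6100397109985352, -0.2139599621295929], [0.35663914680480957, -0.2009877860546112]]
```

View pics/z1.png

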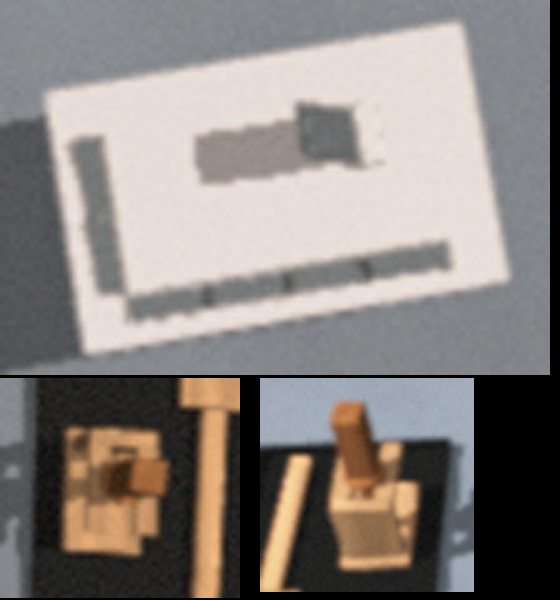

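The crops show a clean lid rectangle, 152 x 242 mm, with a yaw of about +0.18. The flaps run along the bottom and left, and the lever leans left from about (330,130) in the enlarged crop. The tray measures 254 x 167 mm with a yaw of about -0.05. The stick hangs in the slot with its handle top near px (402,250) of the full image.

>>> move_arm:
  moves: [0.25,-0.3,0.05,0.216,0.0854,0.25,-0.3,0.05,0.216,0.0854,0.25,-0.3,0.05,0.216,0.0854,0.25,-0.3,0.05,0.216,0.0854,0.25,-0.3,0.05,0.216,0.0854,0.25,-0.3,0.05,0.216,0.0854,0.25,-0.3,0.05,0.216,0.0854,0.25,-0.3,0.05,0.216,0.0854,0.25,-0.3,0.05,0.216,0.0854,0.25,-0.3,0.05,0.216,0.0854]

```text
clock: 0.93
tcp_pos: [0.4039, 0.2516, 0.2896]
orientation: [0.001, 0.027, 1.0, -0.0]
wrist_force: [1.0, 0.8, 0.0]
finger_gap: 0.0856
grip_force: 0.0
```

>>> move_arm:
  moves: [0.05,-0.51,0,0,0.0854,0.05,-0.51,0,0,0.0854,0.05,-0.51,0,0,0.0854,0.05,-0.51,0,0,0.0854,0.05,-0.51,0,0,0.0854,0.05,-0.51,0,0,0.0854,0.05,-0.51,0,0,0.0854,0.05,-0.51,0,0,0.0854,0.05,-0.51,0,0,0.0854,0.05,-0.51,0,0,0.0854,0.05,-0.51,0,0,0.0854,0.05,-0.51,0,0,0.0854]

```text
clock: 1.93
tcp_pos: [0.4499, -0.245, 0.289]
orientation: [-0.0, 0.026, 1.0, 0.0]
wrist_force: [1.6, 0.1, 1.1]
finger_gap: 0.0853
grip_force: 0.0
```

>>> move_arm:
  moves: [0,0,0,0,0.0854,0,0,0,0,0.0854,0,0,0,0,0.0854]

```text
clock: 2.18
tcp_pos: [0.4499, -0.2427, 0.2887]
orientation: [-0.001, 0.026, 1.0, 0.001]
wrist_force: [-0.5, 0.4, -0.2]
finger_gap: 0.0853
grip_force: 0.0
```

Run:
```python
from h import *
s=env.get_state(); print(s["clock"],s["tcp_pos"],s["orientation"],s["wrist_force"])
c=cam("wrist"); np.savez("w1.npz",p=c[0],K=c[1],R=c[2],t=c[3]); cv2.imwrite("pics/w1.png",c[0][...,::-1]); print(-c[2].T@c[3])
d=np.load("top0.npz"); t=(d["p"],d["K"],d["R"],d["t"]); print("handle top",ray(t,(402.5,250),.143))
print("pred px of seat guess", proj(c,(.451,-.2545,.143)))
```

```text
2.1833 [ 0.44990044 -0.24268354  0.28867566] [-6.88604171e-04  2.58580812e-02  9.99665107e-01  7.48249527e-04] [-0.48575864  0.37639535 -0.17706003]
[ 0.38452258 -0.24036096  0.42355255]
handle top [ 0.45174903 -0.25902122  0.143     ]
pred px of seat guess [267.90825021 202.79161387]
```

View pics/w1.png

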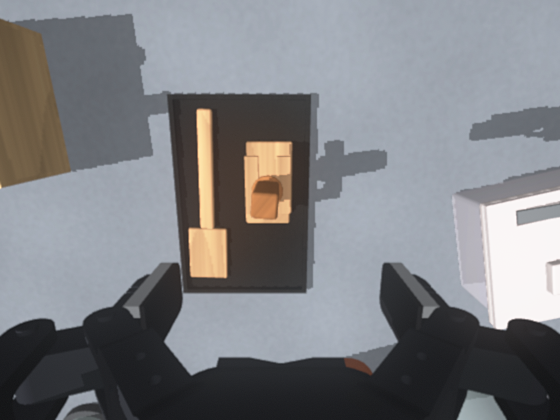

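The wrist view shows the tray, with the fork around (268,182), the stick handle near (266,198) and the spatula on the left. I'll measure the handle's top face.

Run:
```python
from h import *
d=np.load("w1.npz"); c=(d["p"],d["K"],d["R"],d["t"]); im=c[0]
o=cv2.resize(im[135:230,230:305],None,fx=6,fy=6,interpolation=2); cv2.imwrite("pics/w1z.png",o[...,::-1])
# fork block light-wood mask, dark tray
hsv=cv2.cvtColor(im,cv2.COLOR_RGB2HSV)
m=((hsv[...,1]>70)&(hsv[...,2]>90)).astype(np.uint8); z=np.zeros_like(m); z[130:235,235:305]=m[130:235,235:305]
k=max(cv2.findContours(z,0,2)[0],key=cv2.contourArea); r=cv2.minAreaRect(np.array([ray(c,p[0],.072)[:2] for p in k],np.float32)); print("fork",r,cv2.boxPoints(r).tolist())
m=(hsv[...,2]<50).astype(np.uint8); z=np.zeros_like(m); z[85:300,165:316]=m[85:300,165:316]
k=max(cv2.findContours(z,0,2)[0],key=cv2.contourArea); r=cv2.minAreaRect(np.array([ray(c,p[0],.010)[:2] for p in k],np.float32)); print("tray",r)
```

```text
fork ((0.4463864266872406, -0.2570442259311676), (0.05147107318043709, 0.08903797715902328), 86.92683410644531) [[0.40055176615715027, -0.2803560197353363], [0.4894616901874542, -0.28512945771217346], [0.49222108721733093, -0.2337324321269989], [0.403311163187027, -0.22895899415016174]]
tray ((0.5909918546676636, -0.4000438451766968), (0.022458918392658234, 0.04378931224346161), 87.01705932617188)
```

View pics/w1z.png

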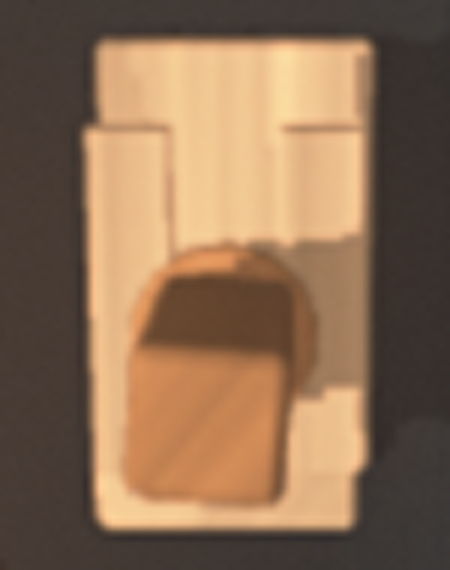

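The enlarged crop shows the top face of the handle with corners at about (130,347), (290,352), (283,503) and (125,495). The prong ends are near row 128, and their outer edges are at columns 88 and 368.

Run:
```python
from h import *
d=np.load("w1.npz"); c=(d["p"],d["K"],d["R"],d["t"])
f=lambda x,y,z: ray(c,(x/6+230-.4,y/6+135-.4),z)[:2]
H=np.array([f(x,y,.143) for x,y in [(130,347),(290,352),(283,503),(125,495)]]); print(H,H.mean(0))
print(H[1]-H[0],H[2]-H[1],"yaw",np.arctan2(*(H[2]-H[1])[::-1]),np.arctan2(-(H[1]-H[0])[0],(H[1]-H[0])[1]))
print("collar front/l/r",f(228,243,.078),f(132,320,.078),f(318,320,.078))
print("prong ends L,R",f(86,128,.072),f(172,128,.072),f(280,128,.072),f(367,128,.072), "R at post",f(360,470,.072))
B=np.array([.5307,.1001]); a=.1803; R=np.array([[np.cos(a),-np.sin(a)],[np.sin(a),np.cos(a)]])
for n,p in dict(start=(-55,-100),corner=(-55,100),end=(55,100),hinge=(20,-50)).items(): print(n,B+R@np.array(p)/1e3)
```

```text
[[ 0.44109451 -0.2682705 ]
 [ 0.44301182 -0.24534124]
 [ 0.46553836 -0.24757497]
 [ 0.46312239 -0.27064653]] [ 0.45319177 -0.25795831]
[0.00191731 0.02292926] [ 0.02252654 -0.00223373] yaw -0.09883689265324287 -0.08342448722831808
collar front/l/r [ 0.43661728 -0.25627141] [ 0.44937679 -0.27402364] [ 0.45106712 -0.241254  ]
prong ends L,R [ 0.41604786 -0.2801196 ] [ 0.41682106 -0.26509053] [ 0.4177922  -0.24621429] [ 0.41857461 -0.2310064 ] R at post [ 0.48048714 -0.23497475]
start [ 0.49452403 -0.00814185]
corner [0.45865908 0.18861613]
end [0.56687597 0.20834185]
hinge [0.55934203 0.054497  ]
```

>>> move_arm:
  moves: [0.002,-0.0155,-0.03,-0.02,0.0854,0.002,-0.0155,-0.065,-0.02,0.0854,0.002,-0.0155,-0.1,-0.02,0.0854,0.002,-0.0155,-0.13,-0.02,0.0854,0.002,-0.0155,-0.155,-0.02,0.0854,0.002,-0.0155,-0.175,-0.02,0.0854,0.002,-0.0155,-0.188,-0.02,0.0854,0.002,-0.0155,-0.188,-0.02,0.0854,0.002,-0.0155,-0.188,-0.02,0.0854]

```text
clock: 2.98
tcp_pos: [0.4522, -0.2566, 0.1013]
orientation: [-0.001, 0.034, 0.999, 0.001]
wrist_force: [0.6, -0.3, 0.5]
finger_gap: 0.0854
grip_force: 0.0
```

>>> move_arm:
  moves: [0,0,0,0,0.035,0,0,0,0,0.035,0,0,0,0,0.035,0,0,0,0,0.035,0,0,0,0,0.035,0,0,0,0,0.035]
  newtons: 30

```text
clock: 3.48
tcp_pos: [0.4525, -0.2586, 0.1017]
orientation: [0.0, 0.035, 0.999, -0.0]
wrist_force: [-0.3, 0.2, -0.9]
finger_gap: 0.0348
grip_force: 0.0
```

Run:
```python
from h import *
s=env.get_state(); print(s["clock"],s["tcp_pos"],s["orientation"],s["wrist_force"],s["finger_gap"])
c=cam("wrist"); np.savez("w2.npz",p=c[0],K=c[1],R=c[2],t=c[3]); cv2.imwrite("pics/w2.png",c[0][...,::-1])
```

```text
3.4833 [ 0.45253943 -0.25861072  0.10168113] [ 2.63522198e-04  3.54712767e-02  9.99370652e-01 -1.35414179e-04] [-0.31674542  0.16451354 -0.88002982] 0.03484921079160484
```

View pics/w2.png

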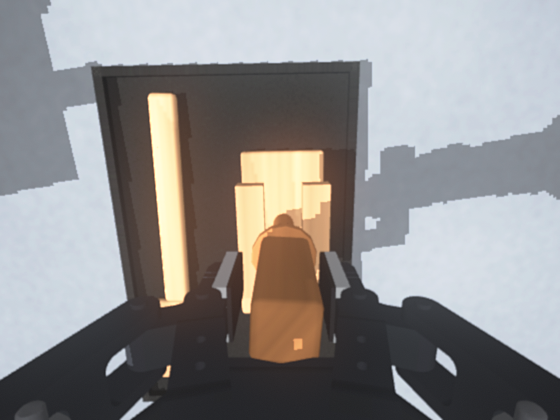

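The handle stands between the pads at about (285,300), with slightly more gap on the left (-y). I'll shift 1 mm towards +y and close.

>>> move_arm:
  moves: [0,0.001,0,0,0.035,0,0.001,0,0,0.0,0,0.001,0,0,0.0,0,0.001,0,0,0.0,0,0.001,0,0,0.0,0,0.001,0,0,0.0,0,0.001,0,0,0.0]
  newtons: 90

```text
clock: 4.12
tcp_pos: [0.4525, -0.2575, 0.1015]
orientation: [0.0, 0.035, 0.999, -0.0]
wrist_force: [-1.3, 0.5, 3.1]
finger_gap: 0.0232
grip_force: 87.8
```

Run:
```python
from h import *
s=env.get_state(); print(s["clock"],s["tcp_pos"],s["orientation"],s["wrist_force"],s["finger_gap"],s["grip_force"])
```

```text
4.1167 [ 0.45247949 -0.25751277  0.10148444] [ 1.09938381e-04  3.53937164e-02  9.99373439e-01 -5.12126457e-05] [-1.26225398  0.4947871   3.13330822] 0.023202400913595805 87.80099272727966
```

>>> move_arm:
  moves: [0,0,0.02,0,0,0,0,0.05,0,0,0,0,0.09,0,0,0,0,0.12,0,0,0,0,0.13,0,0,0.01,0.04,0.13,0,0,0.02,0.08,0.13,0,0,0.03,0.12,0.13,0,0,0.035,0.16,0.13,0,0,0.038,0.2,0.13,0,0,0.04,0.23,0.13,0,0,0.042,0.25,0.13,0,0]

```text
clock: 5.12
tcp_pos: [0.4935, -0.0043, 0.2302]
orientation: [-0.001, 0.034, 0.999, 0.001]
wrist_force: [0.3, -0.5, -1.7]
finger_gap: 0.023
grip_force: 88.3
```

>>> move_arm:
  moves: [0,0,-0.01,0,0,0,0,-0.02,0,0,0,0,-0.025,0,0,0,0,-0.025,0,0,0,0,-0.025,0,0]

```text
clock: 5.53
tcp_pos: [0.4938, -0.0084, 0.2053]
orientation: [-0.001, 0.036, 0.999, 0.0]
wrist_force: [0.2, -0.3, -0.7]
finger_gap: 0.0229
grip_force: 88.4
```

Run:
```python
from h import *
s=env.get_state(); print(s["clock"],s["tcp_pos"],s["orientation"],s["wrist_force"],s["finger_gap"],s["grip_force"])
o=[]
for n in ("scene","wrist"):
    c=cam(n); np.savez(n+"3.npz",p=c[0],K=c[1],R=c[2],t=c[3]); print(n,proj(c,(.4945,-.008,.092)),proj(c,(.4587,.1886,.092)),proj(c,(.5669,.2083,.092)))
    im=c[0]
    if n=="scene": im=cv2.resize(im[120:260,220:380],(480,420),interpolation=2)
    else: im=cv2.resize(im,(320,240))
    o.append(im)
z=np.zeros((420,800,3),np.uint8); z[:,:480]=o[0]; z[:240,480:]=o[1]; cv2.imwrite("pics/s3.png",z[...,::-1])
```

```text
5.5333 [ 0.49379063 -0.00842938  0.20534892] [-1.00567486e-03  3.63116560e-02  9.99340003e-01  1.05738563e-04] [ 0.24908543 -0.33505169 -0.73121011] 0.02286282282049457 88.38992714881897
scene [261.42912835 191.82443222] [333.39333316 176.15901696] [350.08757199 205.24720955]
wrist [282.40168083 210.36698388] [545.1099601  144.88865242] [551.5578722  277.04461087]
```

View pics/s3.png

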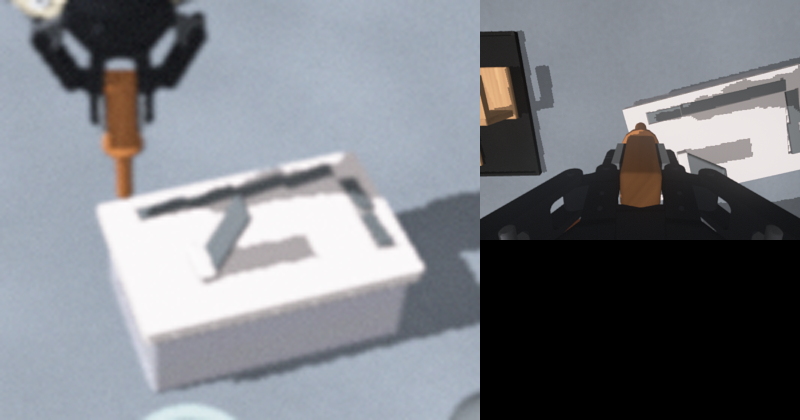

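The scene crop shows the nose above the start of the seam at (124,197), with flap 1 starting at about (142,213). In the wrist inset flap 1 starts at about (650,118). I'll check the seam line numerically from the first top image and this wrist view.

Run:
```python
from h import *
def ld(f): d=np.load(f); return (d["p"],d["K"],d["R"],d["t"])
B=np.array([.5307,.1001]); a=.1803; R=np.array([[np.cos(a),-np.sin(a)],[np.sin(a),np.cos(a)]])
for f in ("top0.npz","scene0.npz","wrist3.npz"):
    c=ld(f); im=c[0].astype(int); v,u=np.mgrid[0:420,0:560]
    _,K,Rc,t=c; d=np.stack([u,v,np.ones_like(u)],-1).reshape(-1,3)@np.linalg.inv(K).T@Rc; o=-Rc.T@t
    P=(o+d*((.094-o[2])/d[:,2])[:,None])[:,:2]; Q=((P-B)@R).reshape(420,560,2)
    g=im.sum(-1)/3
    lid=(abs(Q[...,0])<.075)&(abs(Q[...,1])<.12)
    med=np.median(g[lid]); dark=lid&(g<.75*med)
    n=dark&(abs(Q[...,0]+.055)<.016)&(abs(Q[...,1])<.085); l=dark&(abs(Q[...,1]-.1)<.016)&(abs(Q[...,0])<.04)
    ns=dark&(abs(Q[...,0]+.055)<.012)
    p=np.polyfit(Q[n][:,1],Q[n][:,0],1) if n.sum()>9 else 0
    print(f,med,n.sum(),"near x fit",p,"y ends",np.percentile(Q[ns][:,1],[1,99]) if ns.sum() else 0,"left y",l.sum(),np.mean(Q[l][:,1]) if l.sum() else 0,np.percentile(Q[l][:,0],[1,99]) if l.sum() else 0)
    e=(abs(Q[...,0])<.06)&(abs(Q[...,1])<.16)&(g>.8*med); print("  lid y ext",np.percentile(Q[e][:,1],[.5,99.5]))
c=ld("scene3.npz"); print(proj(c,(.4937,-.0085,.1158)))
```

```text
top0.npz 221.66666666666666 319 near x fit [-0.00361987 -0.05502627] y ends [-0.08739291  0.09581081] left y 170 0.10052131137443784 [-0.03905173  0.03898648]
  lid y ext [-0.11924201  0.11885416]
scene0.npz 246.0 268 near x fit [-0.00194174 -0.05281067] y ends [-0.08602647  0.08937376] left y 125 0.0995787660288469 [-0.03801863  0.03911685]
  lid y ext [-0.12725449  0.1194922 ]
wrist3.npz 157.33333333333334 4160 near x fit [-0.01007669 -0.05512234] y ends [-0.10806254  0.1000361 ] left y 738 0.0975584452101913 [-0.0397769   0.03745482]
  lid y ext [-0.15746794  0.10615427]
[260.94458881 185.07867548]
```

>>> move_arm:
  moves: [0.001,0,-0.008,0,0,0.001,0,-0.014,0,0,0.001,0,-0.018,0,0,0.001,0,-0.02,0,0,0.001,0,-0.021,0,0,0.001,0,-0.022,0,0,0.001,0,-0.022,0,0]

```text
clock: 6.22
tcp_pos: [0.4954, -0.0073, 0.1842]
orientation: [-0.0, 0.035, 0.999, 0.0]
wrist_force: [0.6, -0.2, -0.8]
finger_gap: 0.023
grip_force: 88.4
```

>>> move_arm:
  moves: [0,0,-0.0005,0,0,0,0,-0.001,0,0,0,0,-0.0015,0,0,0,0,-0.0015,0,0]

```text
clock: 6.55
tcp_pos: [0.4954, -0.0074, 0.1829]
orientation: [0.0, 0.035, 0.999, 0.0]
wrist_force: [0.5, 1.2, -1.2]
finger_gap: 0.0234
grip_force: 88.4
```

>>> move_arm:
  moves: [0,0,-0.0005,0,0,0,0,-0.001,0,0,0,0,-0.001,0,0]

```text
clock: 6.8
tcp_pos: [0.4954, -0.0074, 0.1817]
orientation: [-0.0, 0.035, 0.999, 0.0]
wrist_force: [-0.2, 0.2, -0.3]
finger_gap: 0.0231
grip_force: 88.4
```

>>> move_arm:
  moves: [0,0,-0.0005,0,0,0,0,-0.001,0,0,0,0,-0.001,0,0]

```text
clock: 7.05
tcp_pos: [0.4955, -0.0074, 0.1812]
orientation: [0.0, 0.035, 0.999, 0.0]
wrist_force: [0.3, 0.4, 2.0]
finger_gap: 0.0225
grip_force: 88.5
```

>>> move_arm:
  moves: [0,0,-0.0005,0,0,0,0,-0.0005,0,0,0,0,-0.0005,0,0]

```text
clock: 7.3
tcp_pos: [0.4956, -0.0074, 0.181]
orientation: [0.0, 0.035, 0.999, -0.0]
wrist_force: [-1.2, 0.2, 5.7]
finger_gap: 0.023
grip_force: 88.9
```

>>> move_arm:
  moves: [-0.0005,0.003,0,0,0,-0.0011,0.006,0,0,0,-0.0017,0.009,0,0,0,-0.0022,0.012,0,0,0,-0.0028,0.015,0,0,0,-0.0034,0.018,0,0,0,-0.0039,0.021,0,0,0,-0.0045,0.024,0,0,0]

```text
clock: 7.97
tcp_pos: [0.4917, 0.0163, 0.1809]
orientation: [0.001, 0.035, 0.999, -0.001]
wrist_force: [2.0, -4.6, 5.4]
finger_gap: 0.0228
grip_force: 89.0
```

>>> move_arm:
  moves: [-0.0005,0.003,0,0,0,-0.0011,0.006,0,0,0,-0.0017,0.009,0,0,0,-0.0022,0.012,0,0,0,-0.0028,0.015,0,0,0,-0.0034,0.018,0,0,0,-0.0039,0.021,0,0,0,-0.0045,0.024,0,0,0,-0.005,0.027,0,0,0,-0.0056,0.03,0,0,0,-0.0062,0.033,0,0,0,-0.0067,0.036,0,0,0]

```text
clock: 8.97
tcp_pos: [0.4853, 0.0514, 0.1812]
orientation: [0.001, 0.036, 0.999, -0.002]
wrist_force: [1.6, -5.9, 4.6]
finger_gap: 0.0231
grip_force: 89.2
```

>>> move_arm:
  moves: [-0.0005,0.003,-0.0002,0,0,-0.0011,0.006,-0.0003,0,0,-0.0017,0.009,-0.0003,0,0,-0.0022,0.012,-0.0003,0,0,-0.0028,0.015,-0.0003,0,0,-0.0034,0.018,-0.0003,0,0,-0.0039,0.021,-0.0003,0,0,-0.0045,0.024,-0.0003,0,0,-0.005,0.027,-0.0003,0,0,-0.0056,0.03,-0.0003,0,0,-0.0062,0.033,-0.0003,0,0,-0.0067,0.036,-0.0003,0,0]

```text
clock: 9.97
tcp_pos: [0.4778, 0.0882, 0.1805]
orientation: [0.001, 0.036, 0.999, -0.001]
wrist_force: [0.5, -2.2, 4.4]
finger_gap: 0.023
grip_force: 88.9
```

>>> move_arm:
  moves: [-0.0005,0.003,0,0,0,-0.0011,0.006,0,0,0,-0.0017,0.009,0,0,0,-0.0022,0.012,0,0,0,-0.0028,0.015,0,0,0,-0.0034,0.018,0,0,0,-0.0039,0.021,0,0,0,-0.0045,0.024,0,0,0,-0.005,0.027,0,0,0,-0.0056,0.03,0,0,0,-0.0062,0.033,0,0,0,-0.0067,0.036,0,0,0]

```text
clock: 10.97
tcp_pos: [0.4711, 0.1241, 0.1806]
orientation: [0.001, 0.036, 0.999, -0.001]
wrist_force: [1.4, -6.2, 7.1]
finger_gap: 0.0229
grip_force: 89.3
```

>>> move_arm:
  moves: [-0.0005,0.003,0,0,0,-0.0011,0.006,0,0,0,-0.0017,0.009,0,0,0,-0.0022,0.012,0,0,0,-0.0028,0.015,0,0,0,-0.0034,0.018,0,0,0,-0.0039,0.021,0,0,0,-0.0045,0.024,0,0,0,-0.005,0.027,0,0,0,-0.0056,0.03,0,0,0,-0.0062,0.033,0,0,0,-0.0067,0.036,0,0,0]

```text
clock: 11.97
tcp_pos: [0.4645, 0.16, 0.1807]
orientation: [0.001, 0.036, 0.999, -0.001]
wrist_force: [1.3, -5.4, 7.9]
finger_gap: 0.0232
grip_force: 89.3
```

>>> move_arm:
  moves: [-0.0005,0.003,0,0,0,-0.0011,0.006,0,0,0,-0.0017,0.009,0,0,0,-0.0022,0.012,0,0,0,-0.0028,0.015,0,0,0,-0.0034,0.018,0,0,0,-0.0039,0.021,0,0,0,-0.0045,0.024,0,0,0,-0.005,0.027,0,0,0,-0.0053,0.0285,0,0,0]

```text
clock: 12.8
tcp_pos: [0.4593, 0.188, 0.1809]
orientation: [0.001, 0.036, 0.999, -0.002]
wrist_force: [1.3, -7.5, 9.9]
finger_gap: 0.0229
grip_force: 89.7
```

Run:
```python
from h import *
s=env.get_state(); print(s["clock"],s["tcp_pos"],s["wrist_force"],s["ft_torque"])
o=[]
for n in ("top","wrist"):
    c=cam(n); im=c[0]; print(n,proj(c,(.4587,.1886,.092)),proj(c,(.5669,.2083,.092)))
    if n=="top": im=cv2.resize(im[185:260,215:325],(440,300),interpolation=2)
    else: im=cv2.resize(im,(360,270))
    o.append(im)
z=np.zeros((300,800,3),np.uint8); z[:,:440]=o[0]; z[:270,440:]=o[1]; cv2.imwrite("pics/s4.png",z[...,::-1])
```

```text
12.8 [0.45925665 0.18800775 0.18089912] [ 1.29216239 -7.49714606  9.93306383] [-2.21416667 -0.40362729 -0.00664048]
top [237.65013183 246.93857731] [231.74832076 208.60257351]
wrist [282.39935446 218.10432018] [316.89837706 348.09409034]
```

View pics/s4.png

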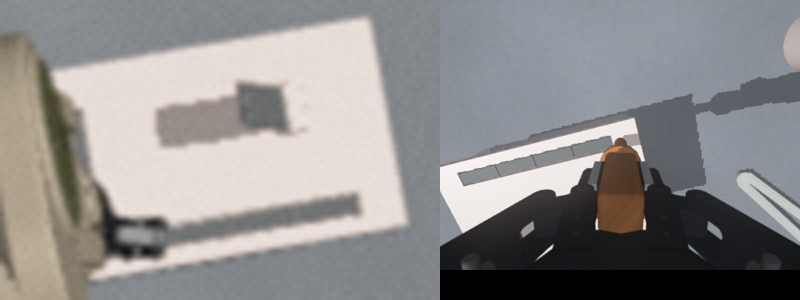

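The top crop shows flaps 1 to 4 as one even strip. The wrist inset shows four flat flaps and the nose just past flap 4, on the corner pad at about (620,143). Next is the left edge.

>>> move_arm:
  moves: [0.003,0.0005,0,0,0,0.006,0.0011,0,0,0,0.009,0.0016,0,0,0,0.012,0.0022,0,0,0,0.015,0.0027,0,0,0,0.018,0.0033,0,0,0,0.021,0.0038,0,0,0,0.024,0.0044,0,0,0]

```text
clock: 13.57
tcp_pos: [0.4788, 0.1932, 0.1799]
orientation: [-0.004, 0.035, 0.999, -0.001]
wrist_force: [-6.5, -5.9, 11.5]
finger_gap: 0.0234
grip_force: 89.2
```

>>> move_arm:
  moves: [0.003,0.0005,0,0,0,0.006,0.0011,0,0,0,0.009,0.0016,0,0,0,0.012,0.0022,0,0,0,0.015,0.0027,0,0,0,0.018,0.0033,0,0,0,0.021,0.0038,0,0,0,0.024,0.0044,0,0,0]

```text
clock: 14.23
tcp_pos: [0.5028, 0.1987, 0.1794]
orientation: [-0.004, 0.035, 0.999, 0.001]
wrist_force: [-6.0, -2.4, 10.0]
finger_gap: 0.023
grip_force: 89.2
```

>>> move_arm:
  moves: [0.003,0.0002,0,0,0,0.006,0.0004,0,0,0,0.009,0.0006,0,0,0,0.012,0.001,0,0,0,0.015,0.0014,0,0,0,0.018,0.0019,0,0,0,0.021,0.0024,0,0,0,0.024,0.003,0,0,0,0.027,0.0035,0,0,0]

```text
clock: 14.98
tcp_pos: [0.5293, 0.202, 0.1791]
orientation: [-0.005, 0.035, 0.999, 0.0]
wrist_force: [-7.7, -0.1, 9.3]
finger_gap: 0.0232
grip_force: 88.9
```

>>> move_arm:
  moves: [0.003,0.0005,0,0,0,0.006,0.0011,0,0,0,0.009,0.0016,0,0,0,0.012,0.0022,0,0,0,0.015,0.0027,0,0,0,0.018,0.0033,0,0,0,0.021,0.0038,0,0,0,0.024,0.0044,0,0,0,0.027,0.0049,0,0,0]

```text
clock: 15.73
tcp_pos: [0.5576, 0.2072, 0.179]
orientation: [-0.003, 0.035, 0.999, 0.001]
wrist_force: [-3.8, -1.6, 5.0]
finger_gap: 0.0235
grip_force: 88.3
```

>>> move_arm:
  moves: [0.003,0.0005,0,0,0,0.006,0.0011,0,0,0,0.009,0.0015,0,0,0,0.012,0.002,0,0,0,0.012,0.002,0,0,0]

```text
clock: 16.15
tcp_pos: [0.5732, 0.2088, 0.1796]
orientation: [-0.0, 0.035, 0.999, 0.001]
wrist_force: [-0.3, 1.2, 0.4]
finger_gap: 0.0232
grip_force: 88.1
```

Run:
```python
from h import *
s=env.get_state(); print(s["clock"],s["tcp_pos"],s["wrist_force"])
o=[]
for n in ("scene","wrist"):
    c=cam(n); im=c[0]; np.savez(n+"5.npz",p=c[0],K=c[1],R=c[2],t=c[3]); print(n,proj(c,(.5669,.2083,.092)))
    if n=="scene": im=cv2.resize(im[120:260,220:400],(540,420),interpolation=2)
    else: im=cv2.resize(im[150:400,150:410],(260,250))
    o.append(im)
z=np.zeros((420,800,3),np.uint8); z[:,:540]=o[0]; z[:250,540:]=o[1]; cv2.imwrite("pics/s5.png",z[...,::-1])
```

```text
16.15 [0.57322274 0.2088346  0.17959666] [-0.29975497  1.17979132  0.35964125]
scene [350.08757199 205.24720955]
wrist [280.44610877 210.68862647]
```

View pics/s5.png

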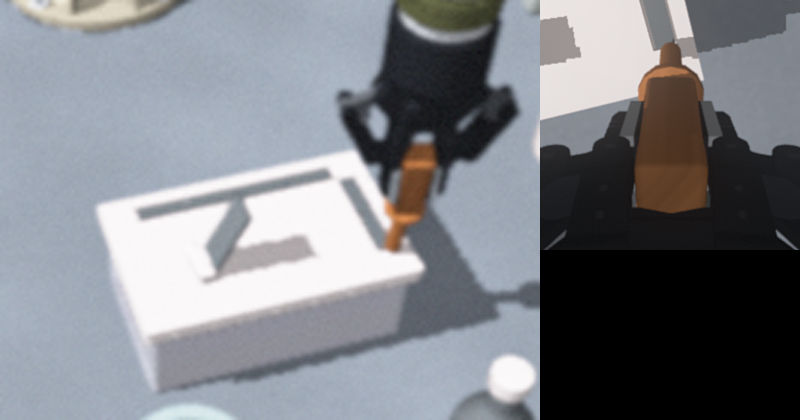

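The scene crop shows all six flaps lying as flat strips, with the stick's nose at (393,245) near the end pad. The wrist inset shows the nose at about (670,42), right at the end of flap 6. The stick has tipped in the pads, so I need to know by how much.

Run:
```python
from h import *
def ld(f): d=np.load(f); return (d["p"],d["K"],d["R"],d["t"])
w,s,w3=ld("wrist5.npz"),ld("scene5.npz"),ld("wrist3.npz")
print("wrist nose tip ray z.095",ray(w,(280,193),.095),ray(w,(280,193),.1))
print("scene nose bottom",ray(s,(220+393/3,120+248/3),.093))
print("upright nose would be: wrist",proj(w,(.5732,.2088,.092)),"scene",proj(s,(.5732,.2088,.092)))
im=w3[0]; hs=cv2.cvtColor(im,cv2.COLOR_RGB2HSV)
for n,c in(("w3",w3),("w5",w)):
    hs=cv2.cvtColor(c[0],cv2.COLOR_RGB2HSV); m=(hs[...,1]>110)&(hs[...,0]<20); m[:, :240]=0; m[:,320:]=0
    v,u=np.nonzero(m); print(n,"topmost orange",v.min(),u[v==v.min()].mean())
```

```text
wrist nose tip ray z.095 [0.55375234 0.20892416 0.095     ] [0.55270512 0.20900339 0.1       ]
scene nose bottom [0.55944754 0.21228981 0.093     ]
upright nose would be: wrist [281.79299267 219.32407085] scene [350.87598236 207.085858  ]
w3 topmost orange 217 276.0
w5 topmost orange 195 276.0
```

>>> move_arm:
  moves: [0,0,-0.0005,0,0,0.002,0.0003,-0.001,0,0,0.004,0.0003,-0.001,0,0,0.006,0.0005,-0.001,0,0,0.008,0.0005,-0.001,0,0,0.009,0.0005,-0.001,0,0]

```text
clock: 16.75
tcp_pos: [0.5807, 0.2087, 0.1793]
orientation: [-0.001, 0.035, 0.999, 0.0]
wrist_force: [-5.3, -0.3, 5.3]
finger_gap: 0.023
grip_force: 88.6
```

>>> move_arm:
  moves: [0,0,0.02,0,0,0,0,0.05,0,0,0,0,0.085,0,0,0,0,0.102,0,0,-0.002,-0.03,0.102,0,0,-0.003,-0.07,0.102,0,0,-0.004,-0.11,0.102,0,0,-0.004,-0.145,0.102,0,0,-0.004,-0.165,0.102,0,0,-0.004,-0.174,0.102,0,0,-0.004,-0.174,0.102,0,0,-0.004,-0.174,0.102,0,0]

```text
clock: 17.75
tcp_pos: [0.578, 0.0348, 0.2809]
orientation: [0.0, 0.036, 0.999, 0.0]
wrist_force: [0.5, 0.2, -0.2]
finger_gap: 0.0227
grip_force: 88.4
```

Run:
```python
from h import *
s=env.get_state(); print(s["clock"],s["tcp_pos"],s["wrist_force"])
o=[]
for n in ("scene","wrist"):
    c=cam(n); im=c[0]; np.savez(n+"6.npz",p=c[0],K=c[1],R=c[2],t=c[3])
    t=s["tcp_pos"]; print(n,"nose exp",proj(c,(t[0]-.014,t[1],t[2]-.0875)),"upright",proj(c,(t[0],t[1],t[2]-.0895)),"hinge",proj(c,(.5593,.0545,.097)))
    if n=="scene": im=cv2.resize(im[100:260,220:380],(480,480),interpolation=2)
    else: im=cv2.resize(im,(320,240))
    o.append(im)
z=np.zeros((480,800,3),np.uint8); z[:,:480]=o[0]; z[:240,480:]=o[1]; cv2.imwrite("pics/s6.png",z[...,::-1])
```

```text
17.75 [0.57798033 0.03481426 0.28087045] [ 0.50673175  0.18332663 -0.1692757 ]
scene nose exp [281.59028801 181.04548144] upright [282.34648428 185.96330741] hinge [288.87611353 206.96050209]
wrist nose exp [279.41007552 200.27594347] upright [280.82765269 218.94375717] hinge [299.7577761  171.48508578]
```

View pics/s6.png

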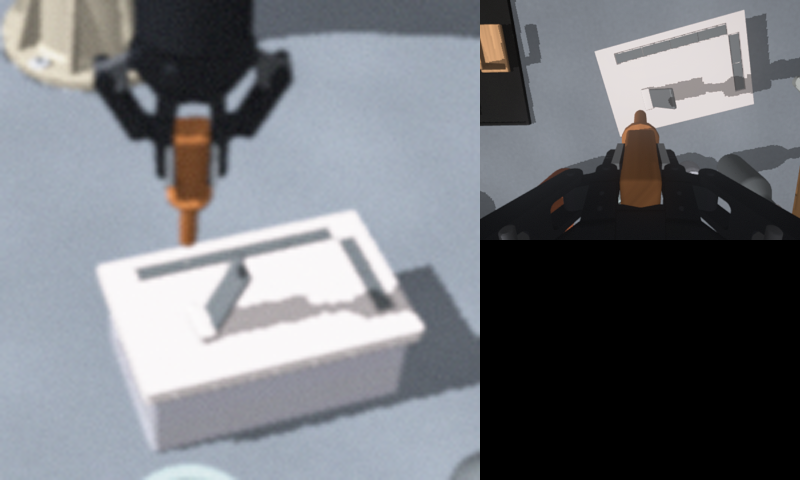

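All six flaps lie flat. The lever leans right from its hinge near (208,325), and the nose is at (188,245), behind it. Now I'll descend behind the lever and fold it.

>>> move_arm:
  moves: [0,0,-0.03,0,0,0,0,-0.05,0,0,0,0,-0.0575,0,0,-0.001,0.007,-0.0575,0,0,-0.0025,0.014,-0.0578,0,0,-0.0038,0.021,-0.0578,0,0,-0.0048,0.0265,-0.0578,0,0,-0.006,0.033,-0.06,0,0,-0.0072,0.0394,-0.062,0,0,-0.0082,0.045,-0.066,0,0,-0.0092,0.0507,-0.0697,0,0]

```text
clock: 18.77
tcp_pos: [0.5688, 0.0858, 0.2113]
orientation: [0.001, 0.035, 0.999, -0.0]
wrist_force: [0.1, -1.1, -0.4]
finger_gap: 0.0231
grip_force: 88.3
```

>>> move_arm:
  moves: [-0.0006,0.003,-0.0035,0,0,-0.001,0.0055,-0.007,0,0,-0.0015,0.0083,-0.011,0,0,-0.0018,0.01,-0.0145,0,0,-0.0021,0.0117,-0.018,0,0,-0.0024,0.0133,-0.021,0,0]

```text
clock: 19.27
tcp_pos: [0.566, 0.0988, 0.1898]
orientation: [-0.0, 0.036, 0.999, 0.0]
wrist_force: [0.2, -0.9, 0.7]
finger_gap: 0.0228
grip_force: 88.3
```

>>> move_arm:
  moves: [0,0.0005,-0.001,0,0,0,0.0005,-0.002,0,0,0,0.0005,-0.0025,0,0,0,0.0005,-0.0025,0,0]

```text
clock: 19.6
tcp_pos: [0.566, 0.0994, 0.1877]
orientation: [-0.0, 0.035, 0.999, 0.0]
wrist_force: [-0.1, -0.1, -0.6]
finger_gap: 0.023
grip_force: 88.4
```

>>> move_arm:
  moves: [0,0,-0.0005,0,0,0,0,-0.001,0,0,0,0,-0.001,0,0]

```text
clock: 19.85
tcp_pos: [0.5662, 0.0994, 0.1873]
orientation: [0.0, 0.035, 0.999, 0.0]
wrist_force: [-1.8, 0.4, 3.6]
finger_gap: 0.0232
grip_force: 88.9
```

>>> move_arm:
  moves: [0,0,-0.0004,0,0,0,0,-0.0006,0,0,0,0,-0.0006,0,0]

```text
clock: 20.1
tcp_pos: [0.5663, 0.0994, 0.1871]
orientation: [0.0, 0.035, 0.999, 0.0]
wrist_force: [-2.2, 0.9, 6.0]
finger_gap: 0.0229
grip_force: 89.2
```

>>> move_arm:
  moves: [0,0,0.01,0,0,0,0,0.03,0,0,0,0,0.06,0,0,0,0,0.06,0,0,0,0,0.06,0,0]

```text
clock: 20.52
tcp_pos: [0.5677, 0.0992, 0.2484]
orientation: [0.002, 0.035, 0.999, 0.0]
wrist_force: [-0.3, -0.6, -1.9]
finger_gap: 0.0235
grip_force: 88.5
```

Run:
```python
from h import *
s=env.get_state(); print(s["clock"],s["tcp_pos"],s["wrist_force"])
o=[]
for n in ("scene","wrist"):
    c=cam(n); im=c[0]; np.savez(n+"7.npz",p=c[0],K=c[1],R=c[2],t=c[3])
    t=s["tcp_pos"]; print(n,"nose exp",proj(c,(t[0]-.014,t[1],t[2]-.0875)))
    if n=="scene": im=cv2.resize(im[100:260,220:380],(480,480),interpolation=2)
    else: im=cv2.resize(im,(320,240))
    o.append(im)
z=np.zeros((480,800,3),np.uint8); z[:,:480]=o[0]; z[:240,480:]=o[1]; cv2.imwrite("pics/s7.png",z[...,::-1])
```

```text
20.5167 [0.56767175 0.09921472 0.24842272] [-0.30759456 -0.63588421 -1.87722398]
scene nose exp [307.78126498 185.60880782]
wrist nose exp [280.57135521 201.6741191 ]
```

View pics/s7.png

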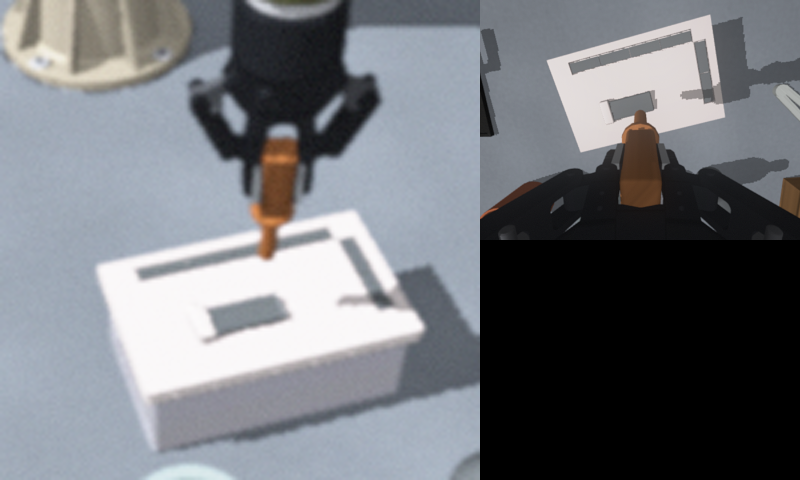

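The lever now lies flat (grey paddle at about (250,315) in the scene crop) and all the flaps are flat. Next I hang the stick back. It is still tipped about 0.14 rad within the slot's plane, so I'll bring its collar to the seat.

>>> move_arm:
  moves: [-0.01,-0.033,0,0,0,-0.021,-0.07,0,0,0,-0.033,-0.108,0,0,0,-0.045,-0.146,0,0,0,-0.057,-0.184,0,0,0,-0.068,-0.222,0,0,0,-0.079,-0.258,0,0,0,-0.089,-0.29,0,0,0,-0.098,-0.32,0,0,0,-0.105,-0.344,0,0,0,-0.109,-0.357,0,0,0,-0.109,-0.357,0,0,0]

```text
clock: 21.62
tcp_pos: [0.456, -0.2599, 0.2449]
orientation: [-0.001, 0.037, 0.999, 0.0]
wrist_force: [-0.6, -0.2, -0.9]
finger_gap: 0.0235
grip_force: 88.7
```

>>> move_arm:
  moves: [0,0,-0.01,0,0,0,0,-0.025,0,0,0,0,-0.04,0,0,0,0,-0.05,0,0,0,0,-0.05,0,0]

```text
clock: 22.03
tcp_pos: [0.4561, -0.2551, 0.1932]
orientation: [-0.002, 0.034, 0.999, 0.002]
wrist_force: [-0.3, 0.5, -1.4]
finger_gap: 0.0231
grip_force: 88.7
```

Run:
```python
from h import *
s=env.get_state(); print(s["clock"],s["tcp_pos"],s["orientation"],s["wrist_force"])
c=cam("wrist"); print(proj(c,(.4505,-.257,.072)),proj(c,(s["tcp_pos"][0]-.014,s["tcp_pos"][1],s["tcp_pos"][2]-.0875)))
cv2.imwrite("pics/w8.png",c[0][...,::-1])
```

```text
22.0333 [ 0.4561012  -0.25514314  0.19315456] [-0.00211911  0.03440193  0.99940424  0.00178633] [-0.29794977  0.5070082  -1.40498375]
[278.43655171 201.58181616] [280.11728025 200.60735388]
```

View pics/w8.png

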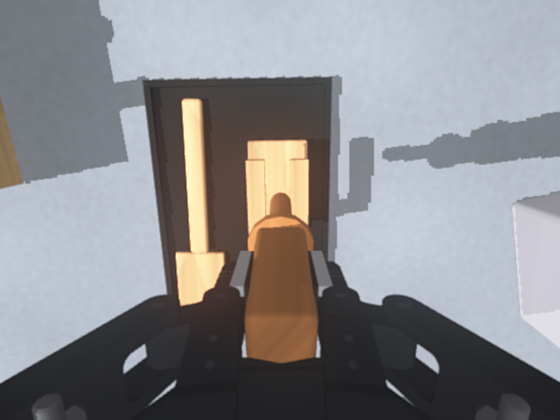

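The nose at (281,195) points into the slot between the prongs, about 2 mm too far towards +y. I'll correct this and descend.

>>> move_arm:
  moves: [0.0015,-0.0022,0,0,0,0.0015,-0.0022,-0.01,0,0,0.0015,-0.0022,-0.025,0,0,0.0015,-0.0022,-0.04,0,0,0.0015,-0.0022,-0.05,0,0,0.0015,-0.0022,-0.06,0,0,0.0015,-0.0022,-0.07,0,0,0.0015,-0.0022,-0.078,0,0,0.0015,-0.0022,-0.083,0,0,0.0015,-0.0022,-0.086,0,0,0.0015,-0.0022,-0.086,0,0]

```text
clock: 23.0
tcp_pos: [0.4585, -0.2598, 0.1097]
orientation: [-0.0, 0.035, 0.999, 0.0]
wrist_force: [-1.0, 0.1, -0.4]
finger_gap: 0.0231
grip_force: 88.7
```

>>> move_arm:
  moves: [0,0,-0.001,0,0,0,0,-0.002,0,0,0,0,-0.0025,0,0,0,0,-0.0025,0,0]

```text
clock: 23.33
tcp_pos: [0.4589, -0.26, 0.108]
orientation: [0.0, 0.035, 0.999, -0.0]
wrist_force: [0.2, -0.1, -0.6]
finger_gap: 0.023
grip_force: 88.7
```

>>> move_arm:
  moves: [-0.0005,0.001,0,0,0,-0.001,0.0025,0,0,0,-0.001,0.0025,-0.001,0,0,-0.001,0.0025,-0.002,0,0,-0.001,0.0025,-0.003,0,0,-0.001,0.0025,-0.004,0,0,-0.001,0.0025,-0.004,0,0]

```text
clock: 23.92
tcp_pos: [0.4576, -0.2573, 0.1034]
orientation: [-0.0, 0.035, 0.999, 0.0]
wrist_force: [-0.8, -0.7, -0.9]
finger_gap: 0.0231
grip_force: 88.7
```

>>> move_arm:
  moves: [0,0,-0.0005,0,0,0,0,-0.001,0,0,0,0,-0.001,0,0]

```text
clock: 24.17
tcp_pos: [0.4577, -0.2574, 0.1026]
orientation: [-0.0, 0.035, 0.999, 0.0]
wrist_force: [-0.2, 0.1, -0.2]
finger_gap: 0.0231
grip_force: 88.7
```

>>> move_arm:
  moves: [0,0,-0.0005,0,0,0,0,-0.001,0,0,0,0,-0.0015,0,0,0,0,-0.0015,0,0,0,0,-0.0015,0,0]
  newtons: 20

```text
clock: 24.58
tcp_pos: [0.4578, -0.2575, 0.102]
orientation: [0.0, 0.035, 0.999, -0.0]
wrist_force: [-2.6, 1.1, 4.8]
finger_gap: 0.0228
grip_force: 89.5
```

Run:
```python
from h import *
c=cam("wrist"); hs=cv2.cvtColor(c[0],cv2.COLOR_RGB2HSV)
s=env.get_state(); print(s["tcp_pos"],s["wrist_force"],s["grip_force"])
cv2.imwrite("pics/w9.png",c[0][130:380,150:410][...,::-1])
```

```text
[ 0.45777047 -0.2575022   0.10196792] [-0.81543561  1.28787933  4.71257128] 89.45109128952026
```

View pics/w9.png

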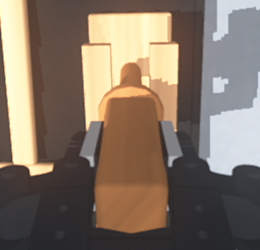

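The collar touches the prongs at 4.8 N and the shaft is in the slot. I'll release a little and let it settle between the pads.

>>> move_arm:
  moves: [0,0,0.0005,0,0.024,0,0,0.0005,0,0.025,0,0,0.0005,0,0.027,0,0,0.0005,0,0.029,0,0,0.0005,0,0.031,0,0,0.0005,0,0.031,0,0,0.0005,0,0.031,0,0,0.0005,0,0.031,0,0,0.0005,0,0.031,0,0,0.0005,0,0.031]
  newtons: 20

```text
clock: 25.47
tcp_pos: [0.4577, -0.2574, 0.1017]
orientation: [-0.0, 0.035, 0.999, 0.0]
wrist_force: [-0.1, 0.3, 0.1]
finger_gap: 0.0311
grip_force: 0.0
```

Run:
```python
from h import *
s=env.get_state(); print(s["clock"],s["tcp_pos"],s["wrist_force"],s["grip_force"])
for n in("wrist","scene"):
    c=cam(n); hs=cv2.cvtColor(c[0],cv2.COLOR_RGB2HSV); np.savez(n+"10.npz",p=c[0],K=c[1],R=c[2],t=c[3])
    if n=="wrist":
        for f in ("wrist3.npz","w2.npz","wrist10.npz"):
            p=np.load(f)["p"]; h=cv2.cvtColor(p,cv2.COLOR_RGB2HSV); m=(h[...,1]>120)&(h[...,0]<16)&(h[...,2]>60); m[:,:240]=0;m[:,330:]=0; v,u=np.nonzero(m); print(f,np.bincount(v,minlength=420)[180:300:8])
# top of handle visible: scene old vs new
```

```text
25.4667 [ 0.45770541 -0.25740958  0.10168906] [-0.1296254  0.2504252  0.0601652] 0.0
wrist3.npz [ 0  0  0  0  0  0 19 15  6  0  0 11 38 56 66]
w2.npz [ 0  0  0  0  0 19 34 50 55 58 59 58 61 64 67]
wrist10.npz [ 0  0  0  7 27 34 55 59 61 62 63 67 71 75 75]
```

>>> move_arm:
  moves: [0,0,0,0,0.0854,0,0,0,0,0.0854,0,0,0,0,0.0854,0,0,0,0,0.0854,0,0,0,0,0.0854,0,0,0,0,0.0854,0,0,0.02,0,0.0854,0,0,0.05,0,0.0854,0,0,0.09,0,0.0854,0,0,0.13,0,0.0854,0,0,0.16,0,0.0854,0,0,0.187,0,0.0854]

```text
clock: 26.57
tcp_pos: [0.458, -0.2576, 0.2916]
orientation: [0.001, 0.035, 0.999, -0.001]
wrist_force: [-1.2, -0.7, -0.3]
finger_gap: 0.0853
grip_force: 0.0
```

>>> move_arm:
  moves: [0,0,0,0,0.0854,0,0,0,0,0.0854,0,0,0,0,0.0854,0,0,0,0,0.0854]

```text
clock: 26.9
tcp_pos: [0.4571, -0.257, 0.2872]
orientation: [-0.001, 0.035, 0.999, 0.001]
wrist_force: [-0.4, -0.1, -0.1]
finger_gap: 0.0851
grip_force: 0.0
```

Run:
```python
from h import *
c=cam("wrist"); s=cam("scene"); z=np.zeros((600,760,3),np.uint8)
a=cv2.resize(c[0][120:230,225:305],None,fx=5,fy=5,interpolation=2); z[:a.shape[0],:a.shape[1]]=a
b=cv2.resize(s[0][160:235,125:205],None,fx=4,fy=4,interpolation=2); z[:b.shape[0],420:420+b.shape[1]]=b
e=cv2.resize(s[0][165:250,240:365],None,fx=2.7,fy=2.7,interpolation=2); z[310:310+e.shape[0],415:415+e.shape[1]]=e
cv2.imwrite("pics/f.png",z[...,::-1]); np.savez("wf.npz",p=c[0],K=c[1],R=c[2],t=c[3])
print(env.get_state()["clock"],env.get_state()["tcp_pos"])
```

```text
27.0 [ 0.4571135  -0.25695864  0.28721668]
```

View pics/f.png

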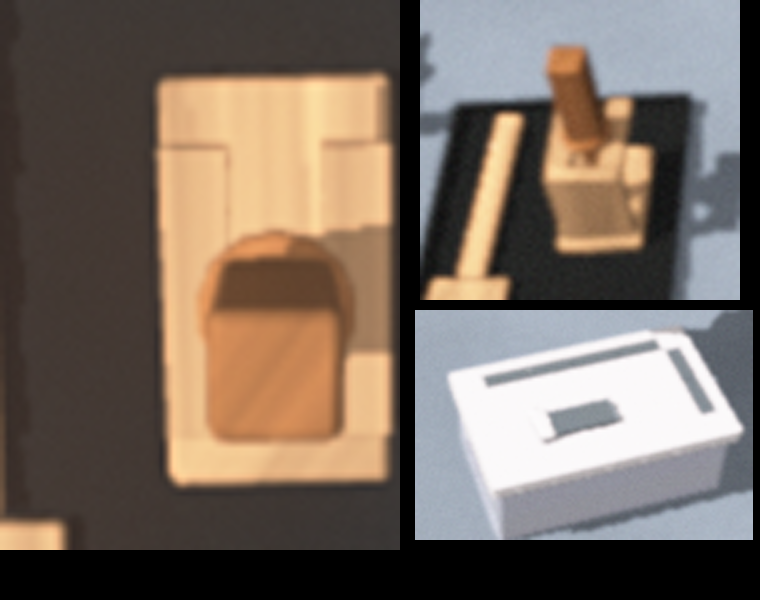

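The stick hangs upright on its collar in the slot, as it did at the start (collar at about (275,300)). The flaps and lever are flat and the gripper is clear, so I'm handing in.

```bash
python3 -c "
from workcell import env
print(env.hand_in())"
```

```text
the job is handed in; nothing more can be done
None
```

I handed the job in at about 27 s: all six flaps and the lever look flat in the last camera view, the stick is back upright in its fork, and the force readings stayed under 12 N; near the end of the seam the stick tipped in the grip and the reading fell to 0.4 N for a moment, so I pressed back down and ran on to the end pad.

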